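Tip a test rod from a boat inside the dust hood

ROBOT

A 7-joint arm with a two-finger parallel gripper is mounted at the origin on the work surface. World frame = base frame: x ahead of the robot, y to its left, z up, the work surface at z = 0. Lengths are in m, angles in rad, forces in N, time in s.
With the tool pointing down it reaches from about 0.35 to 0.9 m from the base axis. Payload 8.1 kg.
Tool frame: the origin (TCP) lies at the very end of the fingers, on their centre line; the grasp point (between the pads) lies 19 mm behind it; z points along the fingers, x is the direction in which the jaws open and shut, and the axes are right-handed (so a half turn about z gives the same grasp; the last joint's range is limited). The gripper opens to 92 mm and grips with 3 to 60 N. Pads are 19 mm wide; open, the fingers measure 130 mm over their backs; the gripper's body (75 mm by 190 mm) begins 47 mm behind the grasp point.
Start: joints at [-1.453, 0.434, 0.025, 1.573, -0.012, 1.134, -0.075], TCP at [0.137, 0.61, 0.227] pointing down, gripper open.
Joint ranges: [-2.62, 2.62], [-0.44, 2.09], [-1.27, 1.32], [0.08, 2.57], [-1.32, 4.46], [0.12, 2], [-2.74, 2.74]. Speed limits (rad/s): [2.22, 2.22, 3.01, 3.01, 3.14, 3.14, 3.14].

INTERFACE

Orientations are given as a rotation vector (axis times angle).
In Python, from cell import status, viewer, arm gives the robot as it stands.
- The arm moves only by the tool jog_arm, never from a script. Its argument "commands" is text: rows parted by semicolons, each of 7 numbers parted by spaces: the closure, from -1 (fully open) to 1 (shut), then the shift along the world's x, y, z normalised to -1 to 1, where 1 is 0.3 m, then the turn, a rotation vector about the world's x, y, z normalised to -1 to 1, where 1 is 2 pi rad. In form: jaw dx dy dz wx wy wz; .... A call has exactly 5 rows; each row shifts and turns the commanded pose from where the row before left it; what a row does not reach is not made up. A row lasts 1/10 s, in which the tool goes at most 50 mm and 8.59 degrees, less where a joint would pass 70% of its speed; a pose out of reach is approached as far as the arm can. A call with a number of a shift or a turn outside -1 to 1 is refused whole. A call with a gripper value outside its range is refused whole. The fingers move at their own pace and stop on an object; "force" is the grip in N (left out, the last holds). Time passes only in rows, so rows that do not move let the fingers close, or fill a call up. It gives the time, the measured TCP pose, the force and the opening at its end, in the units of the state.
- status.observe(): the state, without advancing time (a new reading comes with each control period).
- viewer.get_image(name): name is "scene" or "side" or "wrist"; returns a dict with "pixels" (400x640x3 uint8, red, green, blue), "z_map" (400x640 float32, m along the optical axis (not along the pixel's ray), 0 where there is no reading), "camera_matrix" (3x3 intrinsics, pixels), "k1" (the pictures are not rectified: a ray, as slopes to the right and down, at radius r is drawn at 1 + k1 r^2 times it, then the intrinsics apply), "R" (3x3) and "t" (3): a world point X has camera coordinates R X + t. Camera axes: x right, y down, z forward; pixel columns grow to the right and rows downward; lengths in m; the calibration is good to about 2 mm. A picture is of the moment at which its call begins.
- arm.sign_off(): hands the job in, once; it reports no verdict.
The state is a dict: "clock": time; "joints": joint angles; "dq": joint speeds; "joint_efforts": joint torques, N m; "position": TCP position; "ee_rot": TCP orientation; "force": force on the tool from outside, world axes, zero at the start; "ft_torque": the same for the moment, N m; "width": opening from 0.0 (shut) to 1.0 (fully open).
Only numpy, scipy, OpenCV 4.12 (cv2) and the standard library are available. Lean on these libraries where they do the work, as an engineer would, in place of code of your own. Each camera call takes 0.05 s, during which the arm holds its last target. There are 200 camera calls.

TASK

Open the hood's yellow shutter all the way, then take the white boat by its wooden grip, slide it level through the slot until the whole trough is inside, and roll it there so that the terracotta rod drops into the yellow tray, without the boat ever touching the hood. Draw the boat out again and set it back flat on the kiln shelf it came from, lying along it as before, near the middle; then slide the shutter fully shut again, and leave the other things on the table where they are.

Things in the scene. Friction and masses are not known exactly. Their poses are not given: they have to be found in the camera images.
- hood: Fixed dust hood: blue opaque cover plate 226 wide x 175 high x 8 mm thick facing the robot; clear sides, back and roof (roof top 175 mm up), 165 mm deep in all; inner floor 45 mm up. Origin on the table under the middle of the plate's outer (robot-side) face; +x points level into the hood, +y to the left as the robot sees it, z up. Yaw varies by 0.2 rad.
- port (a point): Centre of the slot in the cover plate, on the plate's outer face, axes as the hood. Slot 80 mm wide (y), 46 mm high (95 to 141 mm above the table). Two aluminium shutter rails stand 14 mm out of the plate, 77 to 83 and 155 to 161 mm above the table, from 110 mm right to 160 mm left of the slot's centre.
- shutter (a joint): Sliding shutter in front of the slot, m: 0 shut, grows as it slides to the hood's +y (left), 0.10 at its stop = fully open. The 92 mm wide yellow plate is clear of the slot from 0.086 on. It stays where it is left; about 2 N moves it. It starts shut or up to 20 mm open.
- shutter_tab (a point): Middle of the shutter's black upright tab, which rises above the hood's roof: 26 mm wide (along the hood's y), 12 mm thick, 50 mm high; this point is 211 mm above the table, the tab's top 236 mm, its front about 22 mm before the plate. Moves with the shutter.
- boat: Loose white ceramic boat, 204 mm long, 0.15 to 0.3 kg. Origin: middle of the trough's underside; trough end +x, grip end -x, z up. Trough 80 long x 60 wide x 20 mm high, a V with sides at 25 degrees, ends closed. Steel shaft 12 mm round, its axis 12 mm above the underside, x = -38 to -142 mm. Dark wooden grip: upright block 28 (x) x 18 (y) x 60 mm high from the underside up, centred at x = -150 mm.
- boat_grip (a point): Point inside the wooden grip, 150 mm behind the boat's origin, 45 mm above its underside, 15 mm below the grip's top. Axes as the boat; pinch the grip across y (18 mm).
- boat_mid (a point): Middle of the boat's length at its underside, 62 mm behind the boat's origin.
- rod_center (a point): Centre of the loose terracotta rod, 20 mm diameter, 64 mm long, 35 to 70 g, lying in the V of the boat, top 27 mm above the boat's underside. It rolls over the trough's side once the boat is rolled more than 25 degrees about its shaft; 40 to 45 degrees empties it surely.
- tray_yellow: Fixed yellow open tray on the floor inside the hood, 130 (x) x 98 (y) x 24 mm high, walls 3 mm. Origin: centre of its underside, 45 mm above the table, 82 mm into the hood, 52 mm to the left OR right of the slot's centre line. Axes as the hood.
- tray_green: The same tray in green, on the other side. Not to be used.
- shelf_boat: Fixed sand-coloured kiln shelf slab 235 (x) x 110 (y) x 12 mm under the boat, left or right of the robot. Origin: centre of its underside, on the table; its top is 12 mm above the table.
- shelf_jars: A like slab on the other side, with the two jars.
- fish: Bystander: flat clay-coloured fish plaque about 135 x 65 x 10 mm, on the table before the hood. Origin under its middle.
- jar_a: Bystander: green glass jar, 54 mm wide, 75 mm high, on shelf_jars. Origin at its underside.
- jar_b: Bystander: amber glass jar with red lid, 54 mm wide, 75 mm high, on shelf_jars. Origin at its underside.
- cup: Bystander: blue cup, 66 mm wide, 75 mm high, beside shelf_boat. Origin at its underside.
- block: Bystander: wooden sanding block 90 x 50 x 32 mm on the other side of shelf_boat. Origin at its underside.
- scraper: Bystander: scraper with red handle, 180 mm long, lying on the table beside shelf_jars. Origin about its middle.
- rod: The rod itself (see rod_center). Its origin turns with it as it rolls, so use rod_center.

How it is judged:
By the outcome, as a careful person would: the job done as asked, in the order asked, and still so for the second after the job is handed in, with the robot touching nothing.
It also fails if it takes over 72 s, if anything falls off the work surface, if the arm or the gripper's body presses on something with over 40 N, if the wrist force passes 120 N, or if a joint passes its speed limit or range.

## Working session

There is one attempt and no reset: what is moved stays moved. The work goes in short steps, Python scripts to look and compute and a tool call to move; the robot and the scene stay as the last step left them, time stands still between calls to the robot, and variables do not carry over. Pictures are saved under pics/ and viewed, about 8 in all and at most 12, crops included, and the job is handed in when it is done.

Besides the shell and the picture viewer there is one more tool, called after "Request:" by a JSON object that holds its "method" and its "body". jog_arm: Moves the arm, as the interface text tells. Scaled input: -1 to 1 covers 0.3 m each way for a shift and 2 pi rad each way for a turn. Its arguments: {"type":"object","properties":{"commands":{"type":"string"},"force":{"type":"number"}},"required":["commands"]}

```bash
mkdir -p pics; ls
cat > h.py <<'E'
import numpy as np, cv2
from cell import status, viewer, arm
def grab(n,save=None):
    d=viewer.get_image(n)
    if save: cv2.imwrite('pics/'+save,cv2.cvtColor(d['pixels'],cv2.COLOR_RGB2BGR))
    return d
def cloud(d):
    K=np.array(d['camera_matrix']);k1=d['k1'];h,w=d['z_map'].shape
    u,v=np.meshgrid(np.arange(w),np.arange(h))
    p=cv2.undistortPoints(np.stack([u,v],-1).reshape(-1,1,2).astype(float),K,np.array([k1,0,0,0.])).reshape(h,w,2)
    z=d['z_map'][...,None]
    C=np.concatenate([p*z,z],-1)
    return (C-np.array(d['t']))@np.array(d['R'])   # R^T (C-t)
E
python3 - <<'E'
from h import *
for n in('scene','side'):
    d=grab(n,n+'0.png');P=cloud(d);np.savez(n+'0.npz',P=P,im=d['pixels'],z=d['z_map'])
    print(n,d['k1'],np.array(d['R']).round(3).tolist(),np.array(d['t']).round(3), -np.array(d['R']).T@np.array(d['t']))
s=status.observe();print(s)
E
```

```text
pics
scene -0.021943948884577874 [[-0.301, 0.954, 0.004], [0.625, 0.2, -0.754], [-0.72, -0.225, -0.657]] [ 0.172 -0.239  1.919] [1.58337178 0.31429104 1.07861483]
side 0.01683641670441714 [[1.0, -0.031, -0.004], [-0.025, -0.707, -0.706], [0.019, 0.706, -0.708]] [-0.559  0.113  1.264] [ 0.53783984 -0.83061223  0.97226027]
{'clock': 0.1, 'joints': array([-1.45260493,  0.43515867,  0.02495263,  1.573993  , -0.01160426,
        1.13398891, -0.07511008]), 'dq': array([-1.80208109e-03, -2.77606343e-03,  4.12180605e-05, -2.98182260e-03,
       -1.07175882e-03,  9.68259366e-04,  1.48101560e-03]), 'joint_efforts': array([ 2.47471675e-03, -6.69117093e+01,  9.87597518e-01, -3.15142822e+01,
       -6.05944754e-02,  3.74279078e-02,  3.43482623e-05]), 'position': array([0.13681533, 0.6093801 , 0.22602493]), 'ee_rot': array([ 2.45196652e+00,  1.96250007e+00, -1.60095499e-03]), 'force': array([ 0.33592881, -0.37293992,  1.10828624]), 'ft_torque': array([ 0.00341753, -0.00513395,  0.00224353]), 'width': 1.0040512661410033}
```

View pics/scene0.png

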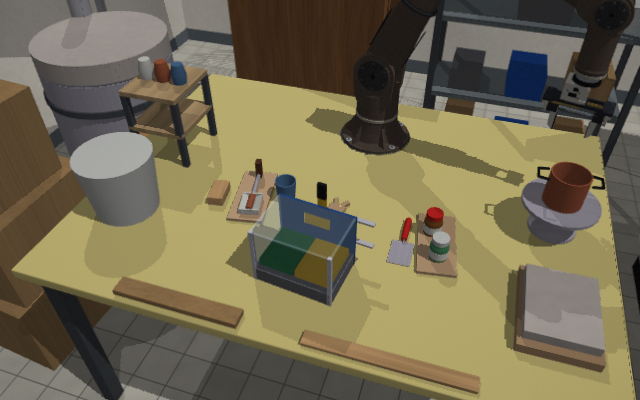

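View pics/side0.png

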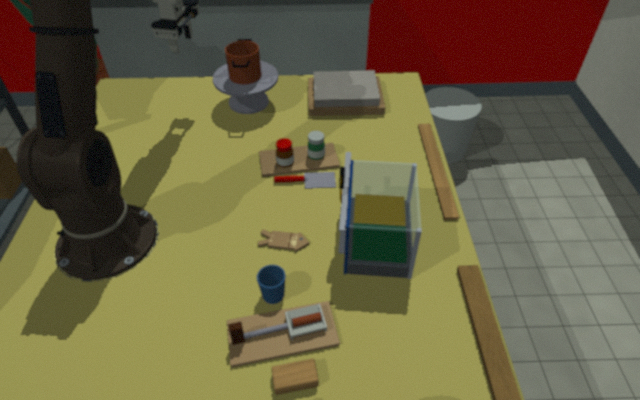

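Run:
```python
from h import *
for n in('scene','side'):
    f=np.load(n+'0.npz');P=f['P'];im=f['im'];hsv=cv2.cvtColor(im,cv2.COLOR_RGB2HSV)
    H,S,V=[hsv[...,i].astype(int) for i in range(3)]
    x,y,z=P[...,0],P[...,1],P[...,2]; ok=f['z']>0
    box=ok&(x>.35)&(x<1.0)&(y>-.5)&(y<.5)
    tab=box&(abs(z-.05)<3)&(abs(z)<.004); print(n,'table z',np.median(z[box&(abs(z)<.02)]))
    def st(name,m):
        q=P[m]
        if len(q)<5: print(name,len(q));return
        print(name,len(q),'med',np.median(q,0).round(4),'min',np.percentile(q,2,axis=0).round(4),'max',np.percentile(q,98,axis=0).round(4))
    blue=box&(H>100)&(H<125)&(S>90)&(z>.05)&(x>.5)
    st('blue',blue)
    q=P[blue]
    for lo,hi in((.05,.08),(.08,.11),(.11,.14),(.14,.2)): st(f' blue{lo}',blue&(z>lo)&(z<hi)&(x>.6))
    st('black tab',box&(V<50)&(z>.185)&(z<.25)&(x>.5))
    st('z>.18',box&(z>.185)&(z<.26)&(x>.5))
    st('grip',box&(V<90)&(z>.05)&(z<.085)&(y<-.1)&(x<.62))
    st('grip top',box&(V<110)&(z>.065)&(z<.08)&(y<-.1)&(x<.62))
    st('white',box&(S<60)&(V>110)&(z>.02)&(z<.05)&(y<-.1))
    st('orange',box&((H<12)&(S>110))&(z>.025)&(z<.05)&(y<-.1))
    st('yel',box&(z>.04)&(z<.075)&(x>.65)&(H>18)&(H<32)&(S>100))
    st('grn',box&(z>.04)&(z<.075)&(x>.65)&(H>45)&(H<90)&(S>80))
    st('cup',box&(H>95)&(H<125)&(S>90)&(z>.06)&(z<.085)&(y<-.05)&(x<.68))
    sh=box&(z>.006)&(z<.018)&(y<-.1)
    q=P[sh][:,:2].astype(np.float32); st('shelf',sh)
    print(cv2.minAreaRect(q))
    st('fish',box&(z>.005)&(z<.02)&(y>-.1)&(y<.15)&(x<.65))
```

```text
scene table z -0.0010060185387021326
blue 2066 med [0.6726 0.0036 0.1731] min [ 0.6193 -0.1073  0.0902] max [0.7346 0.0934 0.1773]
 blue0.05 26 med [0.6521 0.0929 0.0695] min [0.6409 0.0908 0.0522] max [0.6707 0.0944 0.0797]
 blue0.08 46 med [0.6596 0.0918 0.0966] min [0.6385 0.0889 0.0819] max [0.6832 0.095  0.1095]
 blue0.11 68 med [0.6718 0.0907 0.1258] min [0.6424 0.0862 0.1119] max [0.7067 0.0942 0.1388]
 blue0.14 1923 med [ 0.6745 -0.0055  0.1733] min [ 0.6193 -0.1081  0.1519] max [0.7348 0.0912 0.1773]
black tab 152 med [ 0.6127 -0.008   0.2141] min [ 0.6064 -0.0197  0.1892] max [0.6165 0.0033 0.2362]
z>.18 163 med [ 0.6124 -0.008   0.2139] min [ 0.6051 -0.0201  0.1887] max [0.6165 0.0035 0.2362]
grip 237 med [ 0.4191 -0.1863  0.0623] min [ 0.3633 -0.3085  0.0506] max [ 0.4742 -0.1519  0.0741]
grip top 128 med [ 0.4232 -0.1952  0.0696] min [ 0.3588 -0.3103  0.0652] max [ 0.4737 -0.1514  0.0755]
white 304 med [ 0.5062 -0.2826  0.027 ] min [ 0.3996 -0.3037  0.0209] max [ 0.5602 -0.2343  0.0336]
orange 106 med [ 0.5133 -0.2686  0.0366] min [ 0.3726 -0.304   0.029 ] max [ 0.55   -
[... 1558 characters left out ...]
 702 med [ 0.5031 -0.2783  0.0293] min [ 0.4028 -0.3027  0.023 ] max [ 0.5553 -0.2359  0.0342]
orange 239 med [ 0.5124 -0.2743  0.0368] min [ 0.3646 -0.3135  0.0282] max [ 0.5453 -0.2612  0.0459]
yel 0
grn 185 med [ 0.701  -0.1403  0.0679] min [ 0.6521 -0.1461  0.0587] max [ 0.7495 -0.133   0.0748]
cup 255 med [ 0.4443 -0.1762  0.0695] min [ 0.411  -0.2152  0.0606] max [ 0.615  -0.1284  0.0778]
shelf 4556 med [ 0.4727 -0.3059  0.0124] min [ 0.3586 -0.4207  0.007 ] max [ 0.9251 -0.1366  0.0178]
((0.6444365978240967, -0.28118085861206055), (0.3242921531200409, 0.5898131728172302), 88.51788330078125)
fish 722 med [ 0.4593 -0.0247  0.0095] min [ 0.3971 -0.0552  0.0053] max [0.5203 0.0186 0.0137]
```

Run:
```python
import cv2,numpy as np
a=cv2.imread('pics/side0.png')[130:390,210:440];b=cv2.imread('pics/scene0.png')[150:300,190:390]
a=cv2.resize(a,None,fx=2.3,fy=2.3,interpolation=cv2.INTER_CUBIC)[:598];
cv2.imwrite('pics/c1.png',a)
```

```text
(no output)
```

View pics/c1.png

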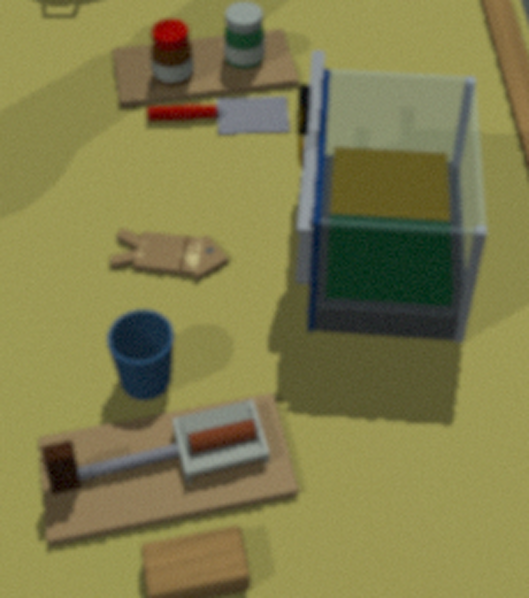

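Run:
```python
from h import *
A=[];
for n in('scene','side'):
    f=np.load(n+'0.npz');P=f['P'];im=f['im'];hsv=cv2.cvtColor(im,cv2.COLOR_RGB2HSV)
    H,S,V=[hsv[...,i].astype(int) for i in range(3)]
    x,y,z=P[...,0],P[...,1],P[...,2]; ok=f['z']>0
    roof=ok&(z>.168)&(z<.181)&(x>.55)&(x<.85)&(y>-.2)&(y<.2)
    print(n,'roof',roof.sum(),cv2.minAreaRect(P[roof][:,:2].astype(np.float32)))
    b=roof&(H>100)&(H<125)&(S>90); q=P[b]
    if n=='side':
        c=np.polyfit(q[:,1],q[:,0],1);r=q[:,0]-np.polyval(c,q[:,1]);c=np.polyfit(q[abs(r)<.006,1],q[abs(r)<.006,0],1);print('plate line',c,np.std(r))
    rl=ok&(z>.15)&(z<.163)&(x>.55)&(x<.64)&(S<70); print('rails',cv2.minAreaRect(P[rl][:,:2].astype(np.float32)) if rl.sum()>4 else 0,rl.sum())
    # boat region
    yaw=np.arctan2(.0,1)
    sh=ok&(z>.009)&(z<.0155)&(x>.34)&(x<.62)&(y<-.2)&(y>-.36)
    nlab,lab=cv2.connectedComponents(sh.astype(np.uint8))
    k=np.argmax(np.bincount(lab[sh]));q=P[lab==k]; print('shelf',cv2.minAreaRect(q[:,:2].astype(np.float32)),q[:,2].mean())
    tr=ok&(z>.022)&(z<.06)&(x>.46)&(x<.6)&(y<-.215)&(y>-.32); q=P[tr];print('trough',cv2.minAreaRect(q[:,:2].astype(np.float32)))
    g=ok&(z>.066)&(z<.078)&(x>.33)&(x<.42)&(y<-.24)&(y>-.34);q=P[g];print('griptop',len(q),cv2.minAreaRect(q[:,:2].astype(np.float32)),np.median(q,0))
    ro=ok&(H<14)&(S>100)&(z>.025)&(z<.045)&(x>.46)&(x<.6)&(y<-.215)&(y>-.32);q=P[ro];print('rod',cv2.minAreaRect(q[:,:2].astype(np.float32)),np.median(q,0))
    t=ok&(z>.187)&(z<.245)&(x>.57)&(x<.65)&(y>-.08)&(y<.08)&(V<90);q=P[t];print('tab',len(q),cv2.minAreaRect(q[:,:2].astype(np.float32)))
```

```text
scene roof 4283 ((0.6964936852455139, -0.025767773389816284), (0.229086235165596, 0.19043242931365967), 83.07738494873047)
rails ((0.6282268762588501, -0.20173728466033936), (0.6878988742828369, 0.06708317995071411), 86.17121887207031) 137
shelf ((0.4682668149471283, -0.2839771509170532), (0.23855969309806824, 0.11032676696777344), 9.782498359680176) 0.0113407806475159
trough ((0.5105921626091003, -0.2704811990261078), (0.10411305725574493, 0.06449801474809647), 13.235694885253906)
griptop 30 ((0.372812956571579, -0.30421850085258484), (0.03515167161822319, 0.016594214364886284), 24.22920036315918) [ 0.37338224 -0.30345813  0.06937035]
rod ((0.5201920866966248, -0.26723194122314453), (0.06481944024562836, 0.016236502677202225), 12.29175853729248) [ 0.52118264 -0.26578619  0.03625947]
tab 161 ((0.6104930639266968, -0.008288618177175522), (0.028511304408311844, 0.01726682111620903), 72.92605590820312)
side roof 4951 ((0.6925370097160339, -0.024991676211357117), (0.23232722282409668, 0.18494020402431488), 82.94713592529297)
plate line [0.10847998 0.62718067] 0.002288516173415453
rails ((0.6163265705108643, 0.006624788045883179), (0.27772966027259827, 0.029145987704396248), 86.83061981201172) 408
shelf ((0.4619697630405426, -0.28512483835220337), (0.23437397181987762, 0.11250073462724686), 10.448838233947754) 0.012205117981473864
trough ((0.5069969892501831, -0.27199462056159973), (0.09513325244188309, 0.06494054198265076), 13.28869342803955)
griptop 119 ((0.36872878670692444, -0.3043707609176636), (0.02737981267273426, 0.019313601776957512), 12.397513389587402) [ 0.36887876 -0.30556347  0.07165885]
rod ((0.5174548029899597, -0.27204281091690063), (0.06188209727406502, 0.01690693385899067), 11.02841567993164) [ 0.51771066 -0.27313478  0.03683756]
tab 95 ((0.6047827005386353, -0.012095444835722446), (0.02611955814063549, 0.011771222576498985), 83.49156188964844)
```

Request:
{"method": "jog_arm", "body": {"commands": "-1 0.0785 -0.1032 0.0133 0 0 0.00085;-1 0.0785 -0.1032 0.0133 0 0 0.00085;-1 0.0785 -0.1032 0.0133 0 0 0.00085;-1 0.0785 -0.1032 0.0133 0 0 0.00085;-1 0.0785 -0.1032 0.0133 0 0 0.00085"}}

```text
clock: 0.6
position: [0.2553, 0.4534, 0.2465]
ee_rot: [2.426, 1.996, -0.001]
force: [0.3, 0.2, 0.4]
width: 1.003
```

Request:
{"method": "jog_arm", "body": {"commands": "-1 0.0785 -0.1032 0.0133 0 0 0.00085;-1 0.0785 -0.1032 0.0133 0 0 0.00085;-1 0.0785 -0.1032 0.0133 0 0 0.00085;-1 0.0785 -0.1032 0.0133 0 0 0.00085;-1 0.0785 -0.1032 0.0133 0 0 0.00085"}}

```text
clock: 1.1
position: [0.373, 0.2987, 0.2667]
ee_rot: [-2.399, -2.028, 0.0]
force: [1.2, 1.7, -0.4]
width: 0.996
```

Request:
{"method": "jog_arm", "body": {"commands": "-1 0.0785 -0.1032 0.0133 0 0 0.00085;-1 0.0785 -0.1032 0.0133 0 0 0.00085;-1 0.0785 -0.1032 0.0133 0 0 0.00085;-1 0.0785 -0.1032 0.0133 0 0 0.00085;-1 0.0785 -0.1032 0.0133 0 0 0.00085"}}

```text
clock: 1.6
position: [0.4907, 0.144, 0.2866]
ee_rot: [-2.372, -2.06, 0.0]
force: [0.4, 0.3, -0.1]
width: 1.001
```

Request:
{"method": "jog_arm", "body": {"commands": "-0.5 0.0785 -0.1032 0.0133 0 0 0.00085;-0.5 0.0785 -0.1032 0.0133 0 0 0.00085;-0.5 0.0785 -0.1032 0.0133 0 0 0.00085;-0.5 0.04 -0.05 0.0133 0 0 0.00085;-0.5 0.02 -0.02 0.0133 0 0 0.00085"}}

```text
clock: 2.1
position: [0.5794, 0.0291, 0.3062]
ee_rot: [2.347, 2.087, -0.002]
force: [-0.9, 0.0, 0.5]
width: 0.749
```

Run:
```python
from h import *
d=grab('wrist','w1.png');P=cloud(d);np.savez('w1.npz',P=P,im=d['pixels'],z=d['z_map'])
s=status.observe();print({k:np.round(s[k],3) for k in('clock','joints','position','ee_rot','force','width')})
print(-np.array(d['R']).T@np.array(d['t']),np.array(d['R']).round(2).tolist())
```

```text
{'clock': np.float64(2.15), 'joints': array([-0.44 ,  0.313,  0.403,  1.587, -0.126,  1.268,  1.438]), 'position': array([0.58 , 0.029, 0.307]), 'ee_rot': array([ 2.346,  2.088, -0.   ]), 'force': array([ 0.228, -0.392,  0.485]), 'width': np.float64(0.754)}
[0.50629316 0.03721083 0.46397053] [[0.12, 0.99, -0.0], [0.96, -0.11, 0.27], [0.27, -0.03, -0.96]]
```

View pics/w1.png

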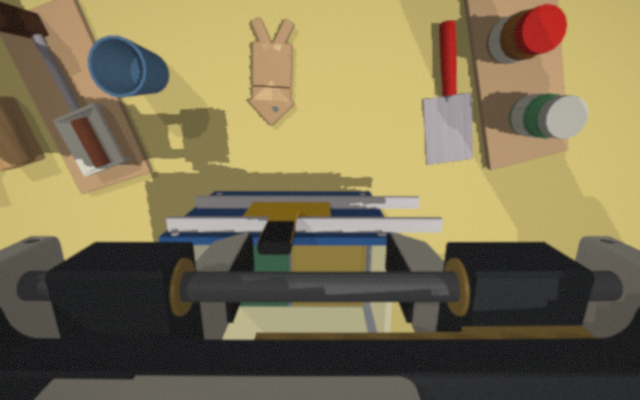

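```bash
cat > m.py <<'E'
from h import *
def hood(P,im,z):
    hsv=cv2.cvtColor(im,cv2.COLOR_RGB2HSV);H,S,V=[hsv[...,i].astype(int) for i in range(3)]
    x,y,zz=P[...,0],P[...,1],P[...,2];ok=z>0
    rows=np.arange(P.shape[0])[:,None]<262
    reg=ok&rows&(x>.54)&(x<.68)&(y>-.18)&(y<.2)
    for nm,m in(('rail',reg&(zz>.152)&(zz<.168)&(S<60)&(V>90)),('plate',reg&(zz>.166)&(zz<.182)&(H>100)&(H<125)&(S>90)),('tab',reg&(zz>.225)&(zz<.245)&(V<70)),('lowrail',reg&(zz>.07)&(zz<.09)&(S<60)&(V>90)),('yel',reg&(zz>.09)&(zz<.15)&(H>17)&(H<30)&(S>130))):
        q=P[m]
        if len(q)<10: print(nm,len(q));continue
        (c,s,a)=cv2.minAreaRect(q[:,:2].astype(np.float32));
        if s[0]<s[1]: a-=90
        k=np.polyfit(q[:,1],q[:,0],1)
        print(nm,len(q),'c',np.round(c,4),'size',np.round(s,4),'yaw',round(-np.arctan(k[0]),4),'z',np.median(q[:,2]).round(4),'ymin/max',np.percentile(q[:,1],[.3,99.7]).round(4))
if __name__=='__main__':
    f=np.load('w1.npz');hood(f['P'],f['im'],f['z'])
E
python3 m.py
```

```text
rail 3805 c [0.6173 0.007 ] size [0.2736 0.0156] yaw -0.1202 z 0.1607 ymin/max [-0.1253  0.142 ]
plate 1563 c [ 0.6243 -0.0205] size [0.2195 0.0087] yaw -0.125 z 0.1744 ymin/max [-0.1279  0.0853]
tab 606 c [ 0.6055 -0.0094] size [0.0262 0.0117] yaw -0.0824 z 0.2351 ymin/max [-0.0218  0.0036]
lowrail 2249 c [0.6174 0.0072] size [0.2733 0.015 ] yaw -0.1237 z 0.0827 ymin/max [-0.1249  0.1418]
yel 875 c [ 0.6089 -0.0099] size [0.0905 0.0109] yaw -0.1192 z 0.111 ymin/max [-0.0553  0.0342]
```

Request:
{"method": "jog_arm", "body": {"commands": "-0.5 0.0425 -0.064 0 0 0 0;-0.5 0.0425 -0.064 0 0 0 0;-0.5 0 0 -0.122 0 0 0;-0.5 0 0 -0.122 0 0 0;-0.5 0 0 -0.122 0 0 0"}}

```text
clock: 2.65
position: [0.6037, -0.0049, 0.1955]
ee_rot: [-2.342, -2.093, -0.001]
force: [0.3, -0.3, 0.3]
width: 0.747
```

Request:
{"method": "jog_arm", "body": {"commands": "1 0 0 0 0 0 0;1 0 0 0 0 0 0;1 0 0 0 0 0 0;1 0 0 0 0 0 0;1 0 0 0 0 0 0", "force": 12}}

```text
clock: 3.15
position: [0.6051, -0.0067, 0.1982]
ee_rot: [2.343, 2.09, 0.003]
force: [-0.4, -0.3, -0.0]
width: 0.366
```

Request:
{"method": "jog_arm", "body": {"commands": "1 0 0 0 0 0 0;1 0.006 0.0496 0 0 0 0;1 0.006 0.0496 0 0 0 0;1 0.006 0.0496 0 0 0 0;1 0.006 0.0496 0 0 0 0"}}

```text
clock: 3.65
position: [0.6121, 0.0538, 0.1977]
ee_rot: [2.344, 2.091, 0.002]
force: [-1.2, -1.9, 7.3]
width: 0.28
```

Request:
{"method": "jog_arm", "body": {"commands": "1 0.004 0.0331 0 0 0 0;1 0.004 0.0331 0 0 0 0;1 0.004 0.0331 0 0 0 0;1 0 0 0 0 0 0;1 0 0 0 0 0 0"}}

```text
clock: 4.15
position: [0.6158, 0.0847, 0.1977]
ee_rot: [2.343, 2.093, 0.004]
force: [-0.1, 2.1, 6.0]
width: 0.283
```

Request:
{"method": "jog_arm", "body": {"commands": "1 0.001 0.01 0 0 0 0;1 0.001 0.01 0 0 0 0;1 0 0 0 0 0 0;1 0 0 0 0 0 0;1 0 0 0 0 0 0"}}

```text
clock: 4.65
position: [0.6159, 0.0852, 0.1976]
ee_rot: [2.345, 2.086, -0.003]
force: [-2.9, -11.7, 8.4]
width: 0.282
```

Request:
{"method": "jog_arm", "body": {"commands": "-0.6 0 0 0 0 0 0;-0.6 0 0 0 0 0 0;-0.6 0 0 0.1 0 0 0;-0.6 0 0 0.13 0 0 0;-0.6 0 0 0.13 0 0 0"}}

```text
clock: 5.15
position: [0.6151, 0.09, 0.3055]
ee_rot: [-2.342, -2.092, 0.001]
force: [0.6, -0.2, -0.2]
width: 0.672
```

Request:
{"method": "jog_arm", "body": {"commands": "-0.6 -0.05 -0.13 0 0 0 0.0067;-0.6 -0.05 -0.13 0 0 0 0.0067;-0.6 -0.05 -0.13 0 0 0 0.0067;-0.6 -0.05 -0.13 0 0 0 0.0067;-0.6 -0.05 -0.13 0 0 0 0.0067"}}

```text
clock: 5.65
position: [0.5402, -0.1065, 0.3047]
ee_rot: [-2.107, -2.329, -0.001]
force: [1.9, -0.0, -0.6]
width: 0.8
```

Request:
{"method": "jog_arm", "body": {"commands": "-0.6 -0.05 -0.13 0 0 0 0.0067;-0.6 -0.05 -0.13 0 0 0 0.0067;-0.6 -0.05 -0.13 0 0 0 0.0067;-0.6 -0.05 -0.13 0 0 0 0;-0.6 0 0 0 0 0 0"}}

```text
clock: 6.15
position: [0.478, -0.2678, 0.3052]
ee_rot: [1.969, 2.446, -0.003]
force: [0.3, 0.0, 0.5]
width: 0.8
```

Run:
```python
from h import *
d=grab('wrist','w2.png');P=cloud(d);np.savez('w2.npz',P=P,im=d['pixels'],z=d['z_map'])
s=status.observe();print({k:np.round(s[k],3) for k in('clock','joints','position','ee_rot','force','width')})
```

```text
{'clock': np.float64(6.2), 'joints': array([ 0.027,  0.258,  0.489,  1.673, -0.127,  1.242,  2.333]), 'position': array([ 0.48 , -0.265,  0.305]), 'ee_rot': array([ 1.966,  2.45 , -0.   ]), 'force': array([-0.359,  0.664,  0.274]), 'width': np.float64(0.799)}
```

View pics/w2.png

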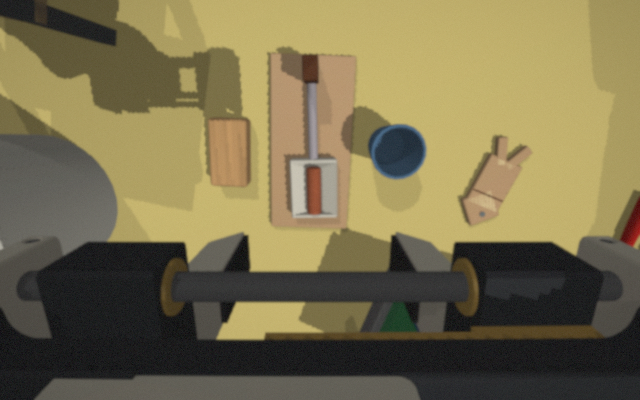

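```bash
cat > b.py <<'E'
from h import *
import sys
def boat(P,im,z,R):
    hsv=cv2.cvtColor(im,cv2.COLOR_RGB2HSV);H,S,V=[hsv[...,i].astype(int) for i in range(3)]
    x,y,zz=P[...,0],P[...,1],P[...,2];ok=(z>0)&(np.arange(P.shape[0])[:,None]<235)&(x>.32)&(x<.62)&(y<-.21)&(y>-.36)
    for nm,m in(('shelf',ok&(zz>.008)&(zz<.016)),('grip',ok&(zz>.064)&(zz<.08)&(x<.44)),('trough',ok&(zz>.024)&(zz<.037)&(x>.45)&(S<60)),('rod',ok&(H<13)&(S>110)&(zz>.028)&(zz<.045)&(x>.45)),('shaft',ok&(zz>.024)&(zz<.034)&(x>.385)&(x<.468))):
        q=P[m]
        if len(q)<10: print(nm,len(q));continue
        (c,s,a)=cv2.minAreaRect(q[:,:2].astype(np.float32)); k=np.polyfit(q[:,0],q[:,1],1)
        print(nm,len(q),'c',np.round(c,4),'size',np.round(s,4),'ang',round(a,2),'fit',round(np.arctan(k[0]),4),'med',np.median(q,0).round(4))
f=np.load(sys.argv[1]);boat(f['P'],f['im'],f['z'],0)
E
python3 b.py w2.npz
```

```text
shelf 10062 c [ 0.4654 -0.2995] size [0.2358 0.1397] ang 10.31 fit 0.0956 med [ 0.4329 -0.294   0.0117]
grip 484 c [ 0.3999 -0.2638] size [0.1308 0.0296] ang 52.3 fit 0.9088 med [ 0.371  -0.3029  0.0715]
trough 1908 c [ 0.5022 -0.2729] size [0.1082 0.0622] ang 13.06 fit 0.1029 med [ 0.5091 -0.2776  0.0288]
rod 590 c [ 0.5166 -0.2687] size [0.0621 0.0172] ang 13.9 fit 0.2251 med [ 0.5157 -0.2689  0.0374]
shaft 631 c [ 0.4184 -0.2559] size [0.0873 0.0824] ang 13.3 fit 0.2471 med [ 0.425  -0.2905  0.0286]
```

Request:
{"method": "jog_arm", "body": {"commands": "-0.2 -0.121 -0.042 -0.073 0 0 0.0007;-0.2 -0.121 -0.042 -0.073 0 0 0.0007;-0.2 -0.121 -0.042 -0.073 0 0 0.0006;-0.2 0 0 -0.133 0 0 0;-0.2 0 0 -0.133 0 0 0"}}

```text
clock: 6.7
position: [0.3727, -0.2993, 0.1588]
ee_rot: [1.943, 2.466, 0.003]
force: [0.8, 1.7, -0.4]
width: 0.602
```

Request:
{"method": "jog_arm", "body": {"commands": "-0.2 0 0 -0.133 0 0 0;-0.2 0 0 -0.1 0 0 0;-0.2 0 0 -0.06 0 0 0;-0.2 0 0 0 0 0 0;-0.2 0 0 0 0 0 0"}}

```text
clock: 7.2
position: [0.3727, -0.2995, 0.0716]
ee_rot: [-1.943, -2.468, -0.001]
force: [-0.1, -0.0, -0.0]
width: 0.601
```

Run:
```python
from h import *
d=grab('side','s3.png')
a=cv2.resize(cv2.imread('pics/s3.png')[270:390,190:360],None,fx=4,fy=4,interpolation=cv2.INTER_CUBIC);cv2.imwrite('pics/c3.png',a)
s=status.observe();print({k:np.round(s[k],4) for k in('clock','joints','position','ee_rot','force','width')})
```

```text
{'clock': np.float64(7.25), 'joints': array([ 0.2454,  0.4234,  0.4199,  2.1212, -0.282 ,  0.6483,  2.6661]), 'position': array([ 0.373 , -0.3   ,  0.0721]), 'ee_rot': array([1.9433e+00, 2.4673e+00, 9.0000e-04]), 'force': array([ 0.5344, -0.185 , -0.2879]), 'width': np.float64(0.6044)}
```

View pics/c3.png

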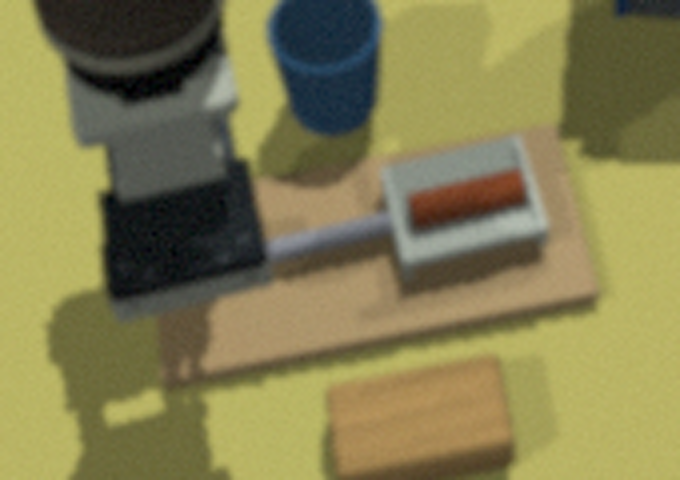

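Request:
{"method": "jog_arm", "body": {"commands": "-0.2 -0.006 -0.01 -0.03 0 0 0;-0.2 0 0 -0.03 0 0 0;-0.2 0 0 -0.03 0 0 0;-0.2 0 0 -0.021 0 0 0;-0.2 0 0 0 0 0 0"}}

```text
clock: 7.75
position: [0.3694, -0.303, 0.0371]
ee_rot: [-1.945, -2.465, 0.0]
force: [0.3, -0.1, 1.1]
width: 0.599
```

Run:
```python
from h import *
s=status.observe();print({k:np.round(s[k],4) for k in('clock','joints','position','ee_rot','force','width')})
```

```text
{'clock': np.float64(7.75), 'joints': array([ 0.3082,  0.4815,  0.3538,  2.1433, -0.3042,  0.5655,  2.6898]), 'position': array([ 0.3694, -0.303 ,  0.0371]), 'ee_rot': array([-1.9446e+00, -2.4652e+00,  1.0000e-04]), 'force': array([ 0.3255, -0.1443,  1.1495]), 'width': np.float64(0.5988)}
```

Request:
{"method": "jog_arm", "body": {"commands": "1 0 0 0 0 0 0;1 0 0 0 0 0 0;1 0 0 0 0 0 0;1 0 0 0 0 0 0;1 0 0 0 0 0 0", "force": 55}}

```text
clock: 8.25
position: [0.3702, -0.3034, 0.0382]
ee_rot: [1.945, 2.467, 0.0]
force: [0.1, 0.1, 0.4]
width: 0.213
```

Request:
{"method": "jog_arm", "body": {"commands": "1 0 0 0 0 0 0;1 0 0 0 0 0 0;1 0 0 0.02 0 0 0;1 0 0 0.04 0 0 0;1 0 0 0.06 0 0 0"}}

```text
clock: 8.75
position: [0.3692, -0.303, 0.0744]
ee_rot: [-1.944, -2.465, 0.001]
force: [0.2, 0.0, -2.4]
width: 0.194
```

Request:
{"method": "jog_arm", "body": {"commands": "1 0 0 0.03 0 0 0;1 0 0 0.05 0 0 0;1 0 0 0.05 0 0 0;1 0 0 0.04 0 0 0;1 0 0 0.017 0 0 0"}}

```text
clock: 9.25
position: [0.3704, -0.3036, 0.1314]
ee_rot: [1.944, 2.466, 0.001]
force: [0.2, -0.5, -3.1]
width: 0.195
```

Request:
{"method": "jog_arm", "body": {"commands": "1 0.004 0.03 0 0 0 -0.0037;1 0.004 0.05 0 0 0 -0.0037;1 0.004 0.07 0 0 0 -0.0037;1 0.004 0.08 0 0 0 -0.0037;1 0.004 0.09 0 0 0 -0.0037"}}

```text
clock: 9.75
position: [0.3757, -0.2067, 0.13]
ee_rot: [-2.087, -2.347, 0.0]
force: [1.1, 0.3, -2.3]
width: 0.191
```

Request:
{"method": "jog_arm", "body": {"commands": "1 0.004 0.09 0 0 0 -0.0037;1 0.004 0.09 0 0 0 -0.0037;1 0.004 0.09 0 0 0 -0.0037;1 0.004 0.09 0 0 0 -0.0037;1 0.004 0.09 0 0 0 -0.0037"}}

```text
clock: 10.25
position: [0.3816, -0.0712, 0.1301]
ee_rot: [-2.219, -2.223, 0.0]
force: [0.4, 0.2, -2.5]
width: 0.191
```

Request:
{"method": "jog_arm", "body": {"commands": "1 0.004 0.08 0 0 0 -0.0037;1 0.004 0.07 0 0 0 -0.0037;1 0.004 0.06 0 0 0 -0.0037;1 0.004 0.04 0 0 0 -0.0037;1 0.004 0.027 0 0 0 -0.0037"}}

```text
clock: 10.75
position: [0.3877, 0.0118, 0.13]
ee_rot: [-2.343, -2.092, 0.0]
force: [-0.7, 0.3, -2.8]
width: 0.189
```

Run:
```python
from h import *
for n in('side','scene','wrist'):
    d=grab(n,n+'4.png');np.savez(n+'4.npz',P=cloud(d),im=d['pixels'],z=d['z_map'])
s=status.observe();print({k:np.round(s[k],4) for k in('clock','joints','position','ee_rot','force','width')})
a=cv2.resize(cv2.imread('pics/side4.png')[130:350,210:430],None,fx=2.2,fy=2.2);
b=cv2.resize(cv2.imread('pics/wrist4.png')[:,:],None,fx=.5,fy=.5)
c=np.zeros((484,804,3),np.uint8)[:,:800];c[:484,:484]=a[:484,:484];c[:200,484:800]=b[:,:316];c[200:400,484:800]=cv2.resize(cv2.imread('pics/scene4.png')[150:310,190:400],(316,200))
cv2.imwrite('pics/c4.png',c)
```

```text
{'clock': np.float64(10.9), 'joints': array([-0.4911,  0.178 ,  0.375 ,  2.2581, -0.0985,  0.7204,  1.4117]), 'position': array([0.3878, 0.011 , 0.13  ]), 'ee_rot': array([-2.3419e+00, -2.0937e+00,  5.0000e-04]), 'force': array([-0.0617,  0.5405, -2.5467]), 'width': np.float64(0.1931)}
```

View pics/c4.png

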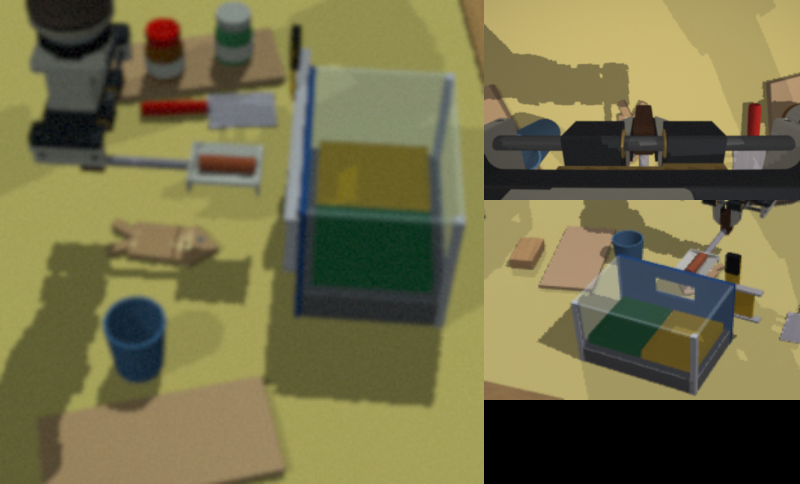

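Run:
```python
from h import *
C=np.array([.620,-.0175]);yw=-.121;X=np.array([np.cos(yw),np.sin(yw)]);Y=np.array([-X[1],X[0]])
for n in('side','scene'):
    f=np.load(n+'4.npz');P=f['P'];hsv=cv2.cvtColor(f['im'],cv2.COLOR_RGB2HSV);H,S,V=[hsv[...,i].astype(int) for i in range(3)]
    h=np.stack([(P[...,:2]-C)@X,(P[...,:2]-C)@Y,P[...,2]],-1)
    reg=(f['z']>0)&(h[...,0]>-.25)&(h[...,0]<-.02)&(abs(h[...,1])<.06)&(h[...,2]>.095)&(h[...,2]<.15)
    for nm,m in(('trough',reg&(S<70)&(h[...,0]>-.135)),('shaft',reg&(h[...,0]<-.14)&(h[...,0]>-.2)),('rod',reg&(H<14)&(S>110)&(h[...,0]>-.135))):
        q=h[m]
        if len(q)<8: print(n,nm,len(q));continue
        c,s,a=cv2.minAreaRect(q[:,:2].astype(np.float32))
        print(n,nm,len(q),'c',np.round(c,4),np.round(s,4),round(a,1),'lo',np.percentile(q,2,0).round(4),'hi',np.percentile(q,98,0).round(4),'dz/dx',np.polyfit(q[:,0],q[:,2],1)[0].round(3),'dy/dx',np.polyfit(q[:,0],q[:,1],1)[0].round(3))
        if nm=='trough':
            for a0 in(-.13,-.11,-.09,-.07): 
                k=q[(q[:,0]>a0)&(q[:,0]<a0+.02)]; print('   ',a0,len(k),np.percentile(k,[95],0).round(4) if len(k) else '')
```

```text
side trough 455 c [-0.0902  0.0007] [0.0884 0.0664] 1.2 lo [-0.1311 -0.0305  0.1098] hi [-0.0462  0.0312  0.1258] dz/dx 0.007 dy/dx -0.004
    -0.13 122 [[-0.111   0.0292  0.125 ]]
    -0.11 89 [[-0.0909  0.0296  0.1253]]
    -0.09 96 [[-0.0707  0.0298  0.1241]]
    -0.07 99 [[-0.0509  0.0299  0.1244]]
side shaft 118 c [-0.1703 -0.0012] [0.0137 0.0583] 88.3 lo [-0.1986 -0.0076  0.1121] hi [-0.1418  0.0049  0.1241] dz/dx -0.005 dy/dx 0.002
side rod 153 c [-0.0822 -0.0029] [0.016  0.0593] 89.9 lo [-0.1111 -0.0105  0.1183] hi [-0.0531  0.0036  0.1323] dz/dx -0.006 dy/dx 0.01
scene trough 276 c [-0.0919  0.002 ] [0.0849 0.0641] 0.6 lo [-0.1277 -0.0272  0.1102] hi [-0.0535  0.0331  0.1246] dz/dx -0.004 dy/dx -0.026
    -0.13 80 [[-0.1108  0.0312  0.1245]]
    -0.11 68 [[-0.0909  0.0322  0.1215]]
    -0.09 68 [[-0.071   0.0319  0.1218]]
    -0.07 56 [[-0.0533  0.0331  0.1227]]
scene shaft 61 c [-0.17   0.003] [0.06   0.0134] 3.1 lo [-0.1988 -0.0036  0.1118] hi [-0.142   0.0089  0.1229] dz/dx -0.003 dy/dx 0.015
scene rod 103 c [-0.0801  0.0038] [0.0656 0.0174] 2.3 lo [-0.1102 -0.0037  0.1178] hi [-0.0498  0.0121  0.1307] dz/dx 0.011 dy/dx -0.0
```

Request:
{"method": "jog_arm", "body": {"commands": "1 0.03 -0.0036 0 0 0 0;1 0.05 -0.0061 0 0 0 0;1 0.07 -0.0085 0 0 0 0;1 0.07 -0.0085 0 0 0 0;1 0.07 -0.0085 0 0 0 0"}}

```text
clock: 11.4
position: [0.4764, -0.0008, 0.1301]
ee_rot: [2.344, 2.091, 0.0]
force: [0.7, -0.3, -1.7]
width: 0.197
```

Request:
{"method": "jog_arm", "body": {"commands": "1 0.07 -0.0085 0 0 0 0;1 0.06 -0.0073 0 0 0 0;1 0.05 -0.0061 0 0 0 0;1 0.04 -0.0049 0 0 0 0;1 0.031 -0.0038 0 0 0 0"}}

```text
clock: 11.9
position: [0.5512, -0.0098, 0.1299]
ee_rot: [2.344, 2.091, -0.0]
force: [-0.4, 0.4, -2.7]
width: 0.187
```

Run:
```python
from h import *
from scipy.spatial.transform import Rotation as Ro
s=status.observe();print({k:np.round(s[k],4) for k in('clock','joints','position','ee_rot','force','width')})
# roll plan: about hood x by -th about shaft axis 14mm below TCP
X=np.array([np.cos(-.121),np.sin(-.121),0]);r=np.array([0,0,.014])
for th in np.deg2rad(np.arange(0,49,8)): print(np.rad2deg(th),((Ro.from_rotvec(-th*X).apply(r)-r)/.3).round(4))
print('per 8deg',(-np.deg2rad(8)*X/2/np.pi).round(5))
```

```text
{'clock': np.float64(11.9), 'joints': array([-0.3531,  0.4308,  0.3723,  1.8933, -0.2024,  0.8542,  1.5787]), 'position': array([ 0.5512, -0.0098,  0.1299]), 'ee_rot': array([ 2.3442e+00,  2.0913e+00, -4.0000e-04]), 'force': array([-0.3941,  0.4323, -2.7286]), 'width': np.float64(0.1875)}
0.0 [0. 0. 0.]
8.0 [ 0.0008  0.0064 -0.0005]
16.0 [ 0.0016  0.0128 -0.0018]
24.000000000000004 [ 0.0023  0.0188 -0.004 ]
32.0 [ 0.003   0.0245 -0.0071]
40.0 [ 0.0036  0.0298 -0.0109]
48.00000000000001 [ 0.0042  0.0344 -0.0154]
per 8deg [-0.02206  0.00268 -0.     ]
```

Request:
{"method": "jog_arm", "body": {"commands": "1 -0.03 0.0036 0 0 0 0;1 -0.03 0.0036 0 0 0 0;1 0 0 0 0 0 0;1 0.0006 0.0048 -0.0003 -0.01655 0.002 0;1 0.0006 0.0048 -0.0008 -0.01655 0.002 0"}}

```text
clock: 12.4
position: [0.5327, -0.0057, 0.1309]
ee_rot: [2.235, 1.987, -0.237]
force: [0.0, 1.1, -3.6]
width: 0.191
```

Run:
```python
from h import *
s=status.observe();print({k:np.round(s[k],4) for k in('clock','joints','position','ee_rot','force','width')})
```

```text
{'clock': np.float64(12.4), 'joints': array([-0.5762,  0.4452,  0.4736,  1.9188,  0.0103,  0.8746,  1.3088]), 'position': array([ 0.5327, -0.0057,  0.1309]), 'ee_rot': array([ 2.2351,  1.9869, -0.2372]), 'force': array([ 0.0213,  1.1338, -3.6025]), 'width': np.float64(0.1915)}
```

Request:
{"method": "jog_arm", "body": {"commands": "1 0.0006 0.0047 -0.0013 -0.01655 0.002 0;1 0.0006 0.0045 -0.0018 -0.01655 0.002 0;1 0.0006 0.0043 -0.0023 -0.01655 0.002 0;1 0.0006 0.004 -0.0027 -0.01655 0.002 0;1 0.0006 0.0037 -0.003 -0.01655 0.002 0"}}

```text
clock: 12.9
position: [0.5339, 0.0037, 0.1269]
ee_rot: [1.906, 1.703, -0.737]
force: [-0.3, 0.7, -2.4]
width: 0.19
```

Run:
```python
from h import *
from scipy.spatial.transform import Rotation as Ro
s=status.observe();print({k:np.round(s[k],4) for k in('clock','joints','position','ee_rot','force','width')})
M=Ro.from_rotvec(s['ee_rot']).as_matrix();print(M.round(3).tolist())
```

```text
{'clock': np.float64(12.9), 'joints': array([-0.9152,  0.7121,  0.6276,  1.8206,  0.2864,  1.0863,  0.9362]), 'position': array([0.5339, 0.0037, 0.1269]), 'ee_rot': array([ 1.906 ,  1.7033, -0.7373]), 'force': array([-0.2657,  0.737 , -2.4302]), 'width': np.float64(0.19)}
[[0.082, 0.994, -0.078], [0.737, -0.113, -0.666], [-0.671, -0.003, -0.742]]
```

Request:
{"method": "jog_arm", "body": {"commands": "1 0.0002 0.0016 -0.0017 -0.0083 0.001 0;1 0 0 0 0 0 0;1 0 0 0 0 0 0;1 0 0 0 0 0 0;1 0 0 0 0 0 0"}}

```text
clock: 13.4
position: [0.5337, 0.0019, 0.1268]
ee_rot: [1.877, 1.671, -0.779]
force: [-0.4, 0.2, -1.6]
width: 0.191
```

Run:
```python
from h import *
d=grab('side','s5.png');e=grab('scene','e5.png')
a=cv2.resize(cv2.imread('pics/s5.png')[140:290,260:430],(510,450));b=cv2.resize(cv2.imread('pics/e5.png')[170:310,240:380],(290,290))
c=np.zeros((450,800,3),np.uint8);c[:,:510]=a;c[:290,510:]=b;cv2.imwrite('pics/c5.png',c)
s=status.observe();print({k:np.round(s[k],4) for k in('clock','joints','position','ee_rot','force','width')})
```

```text
{'clock': np.float64(13.5), 'joints': array([-0.9311,  0.7436,  0.6369,  1.8096,  0.3004,  1.109 ,  0.9168]), 'position': array([0.5337, 0.0022, 0.1265]), 'ee_rot': array([ 1.8763,  1.6714, -0.7796]), 'force': array([ 0.3609, -0.7309, -2.6656]), 'width': np.float64(0.1964)}
```

View pics/c5.png

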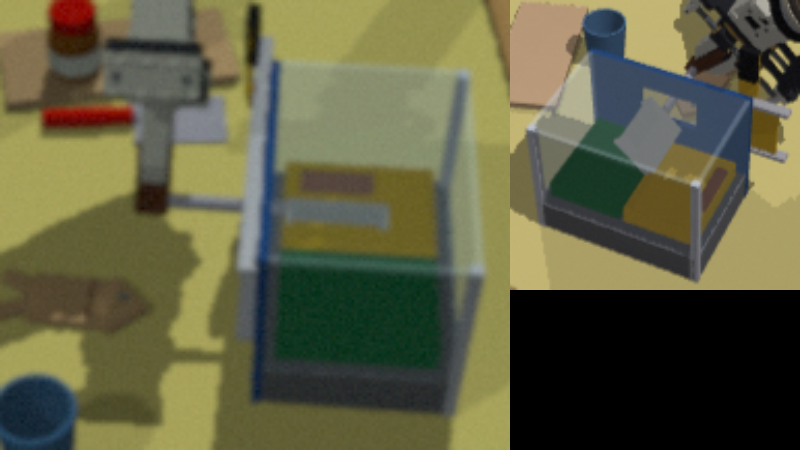

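Request:
{"method": "jog_arm", "body": {"commands": "1 -0.0002 -0.0016 0.0017 0.0083 -0.001 0;1 -0.0006 -0.0037 0.003 0.01655 -0.002 0;1 -0.0006 -0.004 0.0027 0.01655 -0.002 0;1 -0.0006 -0.0043 0.0023 0.01655 -0.002 0;1 -0.0006 -0.0045 0.0018 0.01655 -0.002 0"}}

```text
clock: 14.0
position: [0.5331, -0.0028, 0.1304]
ee_rot: [2.176, 1.941, -0.34]
force: [0.4, 0.2, -2.5]
width: 0.187
```

Request:
{"method": "jog_arm", "body": {"commands": "1 -0.0006 -0.0047 0.0013 0.01655 -0.002 0;1 -0.0006 -0.0048 0.0008 0.01655 -0.002 0;1 -0.0006 -0.0048 0.0003 0.01655 -0.002 0;1 0 0 0 0 0 0;1 0 0 0 0 0 0"}}

```text
clock: 14.5
position: [0.532, -0.0086, 0.1306]
ee_rot: [2.347, 2.087, -0.001]
force: [-0.7, -0.3, -1.5]
width: 0.19
```

Run:
```python
from h import *
from scipy.spatial.transform import Rotation as Ro
s=status.observe();print({k:np.round(s[k],4) for k in('clock','joints','position','ee_rot','force','width')})
T=Ro.from_rotvec([2.344,2.091,0]);N=Ro.from_rotvec(s['ee_rot']);print('fix norm',((T*N.inv()).as_rotvec()/2/np.pi).round(5))
print((s['position'][:2]-[.62,-.0175])@np.array([[.9927,.1207],[-.1207,.9927]]))
```

```text
{'clock': np.float64(14.5), 'joints': array([-0.3564,  0.4002,  0.3612,  1.9383, -0.1854,  0.8351,  1.5574]), 'position': array([ 0.532 , -0.0086,  0.1306]), 'ee_rot': array([ 2.3470e+00,  2.0871e+00, -1.0000e-03]), 'force': array([-0.6802, -0.3144, -1.5223]), 'width': np.float64(0.19)}
fix norm [ 1.1e-04 -4.0e-05  4.9e-04]
[-0.08846116 -0.00180173]
```

Request:
{"method": "jog_arm", "body": {"commands": "1 0 0.005 0 0 0 0.0003;1 -0.04 0.0049 0 0 0 0;1 -0.07 0.0085 0 0 0 0;1 -0.08 0.0097 0 0 0 0;1 -0.08 0.0097 0 0 0 0"}}

```text
clock: 15.0
position: [0.4494, 0.0059, 0.1297]
ee_rot: [-2.338, -2.097, 0.002]
force: [-0.0, -0.4, -1.6]
width: 0.193
```

Request:
{"method": "jog_arm", "body": {"commands": "1 -0.08 0.0097 0 0 0 0;1 -0.06 0.0073 0 0 0 0;1 -0.045 0.0055 0 0 0 0;1 -0.03 0.0036 0 0 0 0;1 0 0 0 0 0 0"}}

```text
clock: 15.5
position: [0.3857, 0.0129, 0.1301]
ee_rot: [-2.34, -2.096, 0.001]
force: [0.3, 0.2, -2.1]
width: 0.194
```

Request:
{"method": "jog_arm", "body": {"commands": "1 -0.0027 -0.04 0 0 0 0.0034;1 -0.0027 -0.06 0 0 0 0.0034;1 -0.0027 -0.07 0 0 0 0.0034;1 -0.0027 -0.08 0 0 0 0.0034;1 -0.0027 -0.09 0 0 0 0.0034"}}

```text
clock: 16.0
position: [0.3838, -0.0905, 0.1303]
ee_rot: [2.224, 2.218, 0.001]
force: [0.5, 0.3, -2.5]
width: 0.194
```

Request:
{"method": "jog_arm", "body": {"commands": "1 -0.0027 -0.09 0 0 0 0.0034;1 -0.0027 -0.09 0 0 0 0.0034;1 -0.0027 -0.09 0 0 0 0.0034;1 -0.0027 -0.09 0 0 0 0.0034;1 -0.0027 -0.09 0 0 0 0.0034"}}

```text
clock: 16.5
position: [0.3795, -0.2264, 0.1302]
ee_rot: [2.103, 2.332, -0.0]
force: [-0.1, 0.5, -1.7]
width: 0.194
```

Request:
{"method": "jog_arm", "body": {"commands": "1 -0.0027 -0.08 0 0 0 0.0034;1 -0.0027 -0.07 0 0 0 0.0034;1 -0.0027 -0.06 0 0 0 0.0034;1 -0.0027 -0.03 0 0 0 0.0034;1 0 0 0 0 0 0.0034"}}

```text
clock: 17.0
position: [0.3758, -0.2987, 0.1301]
ee_rot: [1.978, 2.439, -0.002]
force: [0.5, 0.2, -1.3]
width: 0.191
```

Run:
```python
from h import *
from scipy.spatial.transform import Rotation as Ro
s=status.observe();print({k:np.round(s[k],4) for k in('clock','joints','position','ee_rot','force','width')})
M=Ro.from_rotvec(s['ee_rot']).as_matrix();print('yaw',np.arctan2(M[1,0],M[0,0])-np.pi/2,M[:,2].round(4))
f=grab('side');P=cloud(f);p=s['position']
z=P[...,2];h=P[...,:2]-p[:2];X=np.array([np.cos(.2),np.sin(.2)]);u=h@X;v=h@np.array([-X[1],X[0]])
S=cv2.cvtColor(f['pixels'],cv2.COLOR_RGB2HSV)[...,1]
m=(z>.095)&(z<.145)&(u>.1)&(u<.2)&(abs(v)<.045)&(S<70)
for a in(.105,.125,.145,.165):
    k=m&(u>a)&(u<a+.02);print(a,k.sum(),np.percentile(z[k],95).round(4),np.percentile(v[k],[3,97]).round(4))
kk=m&(v>.025);print('left rim',np.percentile(z[kk],80));kk=m&(v<-.02);print('right rim',np.percentile(z[kk],80))
```

```text
{'clock': np.float64(17.0), 'joints': array([ 0.2069,  0.329 ,  0.4474,  2.0646, -0.197 ,  0.7869,  2.5517]), 'position': array([ 0.3758, -0.2987,  0.1301]), 'ee_rot': array([ 1.9781e+00,  2.4391e+00, -1.8000e-03]), 'force': array([ 0.4784,  0.2399, -1.2606]), 'width': np.float64(0.1912)}
yaw 0.2079623963626529 [ 2.0e-04 -1.7e-03 -1.0e+00]
0.105 239 0.125 [-0.0301  0.0283]
0.125 251 0.1232 [-0.0297  0.0296]
0.145 252 0.1238 [-0.0299  0.0291]
0.165 260 0.1235 [-0.0293  0.0289]
left rim 0.12316551475953154
right rim 0.12334279705948072
```

Request:
{"method": "jog_arm", "body": {"commands": "1 -0.003 -0.01 -0.07 0 0 0;1 0 0 -0.08 0 0 0;1 0 0 -0.07 0 0 0;1 0 0 -0.05 0 0 0;1 0 0 -0.03 0 0 0"}}

```text
clock: 17.55
position: [0.3746, -0.2986, 0.039]
ee_rot: [-1.975, -2.441, 0.0]
force: [0.7, -0.4, -2.4]
width: 0.192
```

Request:
{"method": "jog_arm", "body": {"commands": "1 0 0 -0.003 0 0 0;1 0 0 -0.003 0 0 0;1 0 0 0 0 0 0;1 0 0 0 0 0 0;1 0 0 0 0 0 0"}}

```text
clock: 18.05
position: [0.3748, -0.2997, 0.0387]
ee_rot: [1.977, 2.44, 0.0]
force: [-0.5, -0.5, -1.9]
width: 0.192
```

Request:
{"method": "jog_arm", "body": {"commands": "1 0 0 -0.002 0 0 0;1 0 0 -0.002 0 0 0;1 0 0 0 0 0 0;1 0 0 0 0 0 0;1 0 0 0 0 0 0"}}

```text
clock: 18.55
position: [0.3748, -0.2997, 0.0381]
ee_rot: [1.977, 2.44, 0.001]
force: [-2.4, 2.1, 15.0]
width: 0.196
```

Request:
{"method": "jog_arm", "body": {"commands": "1 0 0 0.001 0 0 0;-0.2 0 0 0 0 0 0;-0.2 0 0 0 0 0 0;-0.2 0 0 0 0 0 0;-0.2 0 0 0 0 0 0", "force": 12}}

```text
clock: 19.05
position: [0.3746, -0.2997, 0.0374]
ee_rot: [-1.978, -2.441, 0.0]
force: [-0.1, 0.9, -0.1]
width: 0.495
```

Request:
{"method": "jog_arm", "body": {"commands": "-0.2 0 0 0.04 0 0 0;-0.2 0 0 0.08 0 0 0;-0.2 0 0 0.1 0 0 0;-0.2 0 0 0.12 0 0 0;-0.2 0 0 0.12 0 0 0"}}

```text
clock: 19.55
position: [0.374, -0.2996, 0.1775]
ee_rot: [-1.978, -2.44, 0.0]
force: [1.4, 0.0, -0.4]
width: 0.601
```

Request:
{"method": "jog_arm", "body": {"commands": "-0.5 0.07 0.06 0.12 0 0 -0.006;-0.5 0.08 0.12 0.12 0 0 -0.006;-0.5 0.08 0.13 0.08 0 0 -0.006;-0.5 0.08 0.13 0 0 0 -0.006;-0.5 0.08 0.13 0 0 0 -0.006"}}

```text
clock: 20.05
position: [0.4889, -0.1327, 0.2686]
ee_rot: [2.2, 2.24, 0.003]
force: [0.4, 0.3, -0.4]
width: 0.748
```

```bash
python3 - <<'E'
from h import *
d=grab('side','s6.png');np.savez('s6.npz',P=cloud(d),im=d['pixels'],z=d['z_map'])
s=status.observe();print({k:np.round(s[k],4) for k in('clock','joints','position','ee_rot','force','width')})
cv2.imwrite('pics/c6.png',cv2.resize(cv2.imread('pics/s6.png')[130:390,200:440],None,fx=2.2,fy=2.2))
E
python3 b.py s6.npz
```

```text
{'clock': np.float64(20.1), 'joints': array([-0.1844,  0.207 ,  0.4001,  1.8183, -0.0928,  1.1315,  1.8431]), 'position': array([ 0.4928, -0.1243,  0.2677]), 'ee_rot': array([-2.1935, -2.2488, -0.007 ]), 'force': array([ 4.8387,  5.9389, -0.1987]), 'width': np.float64(0.7522)}
shelf 0
grip 0
trough 0
rod 0
shaft 0
```

View pics/c6.png

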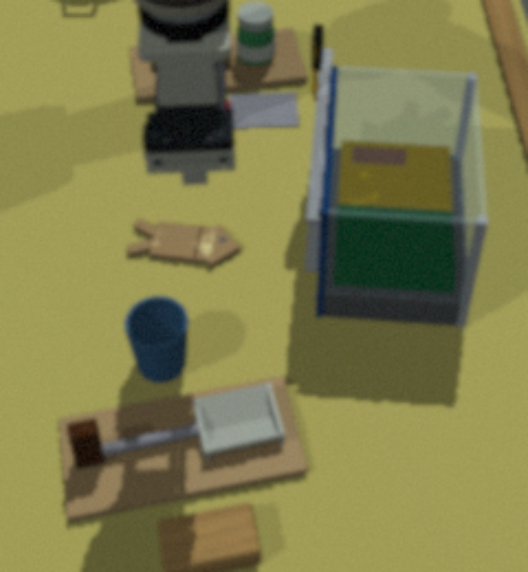

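Request:
{"method": "jog_arm", "body": {"commands": "-0.5 0.0683 0.1164 0.018 0 0 -0.0047;-0.5 0.0683 0.1164 0.018 0 0 -0.0047;-0.5 0.0683 0.1164 0.018 0 0 -0.0047;-0.5 0.0683 0.1164 0.018 0 0 -0.0047;-0.5 0.0683 0.1164 0 0 0 -0.0047"}}

```text
clock: 20.6
position: [0.5912, 0.0416, 0.2898]
ee_rot: [2.359, 2.073, 0.002]
force: [-0.5, 0.0, 0.8]
width: 0.75
```

Request:
{"method": "jog_arm", "body": {"commands": "-0.5 0.05 0.09 0 0 0 0;-0.5 0.018 0.026 0 0 0 0;-0.5 0 0 0 0 0 0;-0.5 0 0 0 0 0 0;-0.5 0 0 0 0 0 0"}}

```text
clock: 21.1
position: [0.6104, 0.0733, 0.2887]
ee_rot: [2.36, 2.072, -0.001]
force: [-0.3, -0.5, -1.3]
width: 0.751
```

Request:
{"method": "jog_arm", "body": {"commands": "-0.5 0.018 0.039 0 0 0 0.0014;-0.5 0 0 -0.1 0 0 0;-0.5 0 0 -0.1 0 0 0;-0.5 0 0 -0.1 0 0 0;-0.5 0 0 -0.004 0 0 0"}}

```text
clock: 21.6
position: [0.614, 0.0872, 0.1935]
ee_rot: [-2.346, -2.084, 0.009]
force: [-0.7, 1.5, 0.1]
width: 0.749
```

Request:
{"method": "jog_arm", "body": {"commands": "1 0 0 0 0 0 0;1 0 0 0 0 0 0;1 0 0 0 0 0 0;1 0 0 0 0 0 0;1 0 0 0 0 0 0", "force": 12}}

```text
clock: 22.1
position: [0.6167, 0.0872, 0.1978]
ee_rot: [2.349, 2.086, 0.002]
force: [-0.2, -0.1, 0.5]
width: 0.365
```

Request:
{"method": "jog_arm", "body": {"commands": "1 0 0 0 0 0 0;1 0 0 0 0 0 0;1 -0.003 -0.025 0 0 0 0;1 -0.006 -0.0496 0 0 0 0;1 -0.006 -0.0496 0 0 0 0"}}

```text
clock: 22.6
position: [0.612, 0.0491, 0.1975]
ee_rot: [2.348, 2.087, 0.002]
force: [-0.3, 2.7, 3.8]
width: 0.285
```

Request:
{"method": "jog_arm", "body": {"commands": "1 -0.006 -0.0496 0 0 0 0;1 -0.006 -0.0496 0 0 0 0;1 -0.006 -0.0496 0 0 0 0;1 -0.004 -0.033 0 0 0 0;1 -0.0026 -0.0215 0 0 0 0"}}

```text
clock: 23.1
position: [0.6046, -0.0131, 0.1975]
ee_rot: [2.35, 2.084, 0.001]
force: [0.6, 2.0, 6.9]
width: 0.285
```

Request:
{"method": "jog_arm", "body": {"commands": "1 -0.0006 -0.005 0 0 0 0;1 -0.0006 -0.005 0 0 0 0;1 0 0 0 0 0 0;1 0 0 0 0 0 0;1 0 0 0 0 0 0"}}

```text
clock: 23.6
position: [0.6044, -0.0144, 0.1975]
ee_rot: [2.349, 2.086, 0.002]
force: [1.1, 2.9, 6.8]
width: 0.282
```

Within a millimetre of shut; probe on for the stop.

Request:
{"method": "jog_arm", "body": {"commands": "1 -0.0006 -0.005 0 0 0 0;1 -0.0006 -0.005 0 0 0 0;1 0 0 0 0 0 0;1 0 0 0 0 0 0;1 0 0 0 0 0 0"}}

```text
clock: 24.1
position: [0.6044, -0.0145, 0.1975]
ee_rot: [-2.345, -2.088, -0.005]
force: [2.0, 10.9, 5.6]
width: 0.287
```

Request:
{"method": "jog_arm", "body": {"commands": "1 -0.0006 -0.005 0 0 0 0;1 0 0 0 0 0 0;1 0 0 0 0 0 0;1 0 0 0 0 0 0;1 0 0 0 0 0 0"}}

```text
clock: 24.6
position: [0.6044, -0.0145, 0.1975]
ee_rot: [-2.343, -2.088, -0.007]
force: [2.4, 13.8, 5.4]
width: 0.283
```

Request:
{"method": "jog_arm", "body": {"commands": "-0.5 0 0 0 0 0 0;-0.5 0 0 0 0 0 0;-0.5 0 0 0 0 0 0;-0.5 0 0 0.1 0 0 0;-0.5 0 0 0.15 0 0 0"}}

```text
clock: 25.1
position: [0.6013, -0.0195, 0.2699]
ee_rot: [-2.348, -2.082, 0.009]
force: [1.3, -0.7, 0.6]
width: 0.669
```

Request:
{"method": "jog_arm", "body": {"commands": "-0.5 -0.05 0.05 0.1 0 0 0;-0.5 -0.1 0.1 0 0 0 0;-0.5 0 0 0 0 0 0;-0.5 0 0 0 0 0 0;-0.5 0 0 0 0 0 0"}}

```text
clock: 25.6
position: [0.5586, 0.0252, 0.3016]
ee_rot: [2.35, 2.084, -0.002]
force: [0.7, -0.6, -0.5]
width: 0.752
```

```bash
sed -i 's/<235/<400/' b.py
python3 - <<'E'
from h import *
import m
d=grab('wrist');P=cloud(d);m.hood(P,d['pixels'],d['z_map'])
d=grab('side','s7.png');np.savez('s7.npz',P=cloud(d),im=d['pixels'],z=d['z_map']);e=grab('scene','e7.png')
a=cv2.resize(cv2.imread('pics/s7.png')[130:390,210:440],(460,520));b=cv2.resize(cv2.imread('pics/e7.png')[150:310,190:390],(340,272))
c=np.zeros((520,800,3),np.uint8);c[:,:460]=a;c[:272,460:]=b;cv2.imwrite('pics/c7.png',c)
s=status.observe();print({k:np.round(s[k],4) for k in('clock','position','force','width')})
E
python3 b.py s7.npz
```

```text
rail 2220 c [0.6174 0.0083] size [0.2691 0.0155] yaw -0.1252 z 0.1607 ymin/max [-0.1233  0.1408]
plate 644 c [ 0.6228 -0.0127] size [0.1837 0.0039] yaw -0.1208 z 0.173 ymin/max [-0.1035  0.0777]
tab 0
lowrail 2275 c [0.6173 0.0069] size [0.2728 0.0153] yaw -0.1222 z 0.0828 ymin/max [-0.1249  0.1417]
yel 1122 c [ 0.6086 -0.0153] size [0.091  0.0113] yaw -0.1198 z 0.1142 ymin/max [-0.0607  0.029 ]
{'clock': np.float64(25.75), 'position': array([0.5588, 0.0253, 0.3015]), 'force': array([-1.1261, -0.082 , -0.6989]), 'width': np.float64(0.7489)}
shelf 3316 c [ 0.4599 -0.2745] size [0.2348 0.1349] ang 10.78 fit 0.1021 med [ 0.4456 -0.3057  0.0121]
grip 156 c [ 0.4017 -0.2634] size [0.1246 0.03  ] ang 52.81 fit 0.95 med [ 0.3771 -0.3006  0.0715]
trough 690 c [ 0.5046 -0.2731] size [0.1113 0.0647] ang 12.7 fit 0.1171 med [ 0.5143 -0.2737  0.029 ]
rod 0
shaft 211 c [ 0.4176 -0.2568] size [0.0854 0.0832] ang 13.83 fit 0.3007 med [ 0.4278 -0.2898  0.029 ]
```

View pics/c7.png

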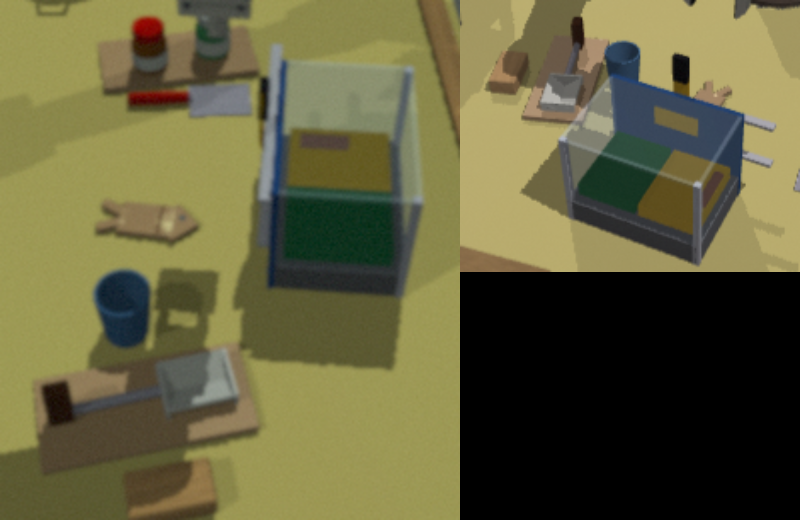

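```bash
python3 -c "
from cell import arm;print(arm.sign_off())"
```

```text
the job is handed in; nothing more can be done
None
```

The job is done and handed in at about 26 s on the robot's clock.

1. **Shutter opened:** I gripped the tab and slid it to the open stop, where it resisted with about 12 N.
2. **Rod emptied:** I carried the boat level through the slot until the trough was inside, then rolled it about 45° to the left. The rod dropped into the yellow tray, lying near its left wall. The wrist force while the boat was in the hood stayed close to the boat's own weight, so I saw no sign of contact.
3. **Boat returned:** I drew it out level and set it flat on its shelf near the middle. It lies along the shelf to within about 2°.
4. **Shutter shut:** I slid it back to the closed stop, where it resisted with about 14 N. The stroke between the two stops measured 100.3 mm.

**Last checks:** The final pictures show the rod in the yellow tray, the empty boat on its shelf, the yellow plate covering the slot, and the gripper clear of everything. The cup, block, fish, jars and scraper look unmoved, judged by eye only.

**Disagreements:**
- The camera put the slot centre about 2.5 mm from where the shutter stops did. I aimed between the two, since the trough had about 10 mm to spare on each side.
- For the same reason, the last camera reading showed the shutter about 1.7 mm short of shut. I trusted the stops.
- The last wrist picture did not catch the tab's top, so I judged the shutter by its yellow plate and the stop.

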